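# Lid the crock and close the breakfast drawer

## Robot

A 6-joint arm with a two-finger parallel gripper is mounted at the origin on the work surface. World frame = base frame: x ahead of the robot, y to its left, z up, the work surface at z = 0. Lengths are in m, angles in rad, forces in N, time in s.
With the tool pointing down it reaches from about 0.35 to 0.775 m from the base axis. Payload 7.3 kg.
Tool frame: the origin (TCP) lies midway between the tips of the shut fingers; the grasp point (between the pads) lies 19 mm behind it (tcp_to_grasp is the distance from the TCP to the grasp point, in m); z points along the fingers, y is the line along which they close (so a half turn about z gives the same grasp; the last joint's range is limited). The gripper opens to 92 mm and grips with 3 to 60 N. Pads are 19 mm wide; open, the fingers measure 130 mm over their backs; the gripper's body (75 mm by 190 mm) begins 47 mm behind the grasp point.
Start: joints at [1.022, 0.342, 1.524, -0, 1.275, -0.146], TCP at [0.206, 0.483, 0.193] pointing down, gripper open.
Joint ranges: [-2.53, 2.53], [-0.77, 2.02], [0.04, 2.7], [-1, 4.14], [0.28, 2.66], [-3.11, 3.11]. Speed limits (rad/s): [2.57, 2.57, 3.14, 3.14, 3.14, 3.14].

## Interface

Orientations are given as [roll, pitch, yaw] about the fixed x, y, z axes, in that order (R = Rz(yaw) Ry(pitch) Rx(roll)).
In Python, from cell import observe, read_camera, calibration, hand_in, tcp_to_grasp gives the robot as it stands.
- The arm moves only by the tool send_rows, never from a script. Its argument "targets" is a list of rows, each a list of 5 numbers: the opening, from 0 (shut) to 1 (fully open), then the shift along the world's x, y, z in m, then the turn about the world's z in rad. A call has 1 to 5 rows; each row shifts and turns the commanded pose from where the row before left it; what a row does not reach is not made up. A row lasts 1/10 s, in which the tool goes at most 50 mm and 8.59 degrees, less where a joint would pass 70% of its speed; a pose out of reach is approached as far as the arm can. A call is refused whole if a number of a shift passes 0.05 or a number of a turn 0.15, either way. A call with a gripper value outside its range is refused whole. The fingers move at their own pace and stop on an object; "grip_force" is the grip in N (left out, the last holds). Time passes only in rows, so rows that do not move let the fingers close. It gives the time, the measured TCP pose, the force, the opening and the grip force at its end, in the units of the state.
- observe(): the state, without advancing time (a new reading comes with each control period).
- read_camera(name): name is "scene" or "top" or "wrist"; returns (picture, depth): 420x560x3 uint8, red, green, blue; 420x560 float32, m along the optical axis (not along the pixel's ray), 0 where there is no reading.
- calibration(name): a dict with "intrinsics" (3x3 intrinsics, pixels), "k1" (the pictures are not rectified: a ray, as slopes to the right and down, at radius r is drawn at 1 + k1 r^2 times it, then the intrinsics apply), "world_to_cam" (4x4, takes a point from world to camera coordinates); the wrist camera has in their place "hand_eye" (4x4, takes a point from camera to tool coordinates, whose origin is the TCP and whose axes are the flange's). Camera axes: x right, y up, looking along -z (the intrinsics and any distortion apply to the point x, -y, -z); pixel columns grow to the right and rows downward; lengths in m; the calibration is good to about 2 mm. A picture is of the moment at which its call begins: read the wrist's pose just before it. calibration takes no time and is no camera call.
- hand_in(): hands the job in; it is judged then, once.
The state is a dict: "time": time; "qpos": joint angles; "qvel": joint speeds; "joint_efforts": joint torques, N m; "tool_pos": TCP position; "tool_rot": TCP orientation; "contact_force": force on the tool from outside, world axes, zero at the start; "torque": the same for the moment, N m; "opening": finger opening in m; "grip_force": force on a finger pad.
Only numpy, scipy, OpenCV 4.12 (cv2) and the standard library are available. Lean on these libraries where they do the work, as an engineer would, in place of code of your own. Each camera call takes 0.05 s, during which the arm holds its last target. There are 200 camera calls.

## Task

Put the jam away: set the wooden lid that fits the crock in the open drawer gently onto it, so that it sits down in the mouth and level, and let go of it. Then gently push the drawer fully home until its catch draws it shut, with the lid still seated, and leave everything else on the table where it stands.

Things in the scene. Friction and masses are not known exactly. Their poses are not given: they have to be found in the camera images.
- lid: the crock's turned wooden lid, lying right way up: plug 64 mm across, 6 mm deep; on it a disc 88 mm across, 8 mm thick; on top a round knob 26 mm high (neck 18 mm, head 26 mm across). Origin: centre of the plug's underside, z up; the knob's head is 24 to 40 mm above it. Seated, the disc lies on the crock's rim and the origin is 6 mm below the rim
- crock_rim (a point): centre of the mouth, at rim height, of the round grey stoneware crock fixed in the drawer: outside 84 mm, inside 72 mm across, 60 mm high, rim 82 mm above the table. Axes as the drawer: x points into the chest (the way to push), y along the drawer's front, z up. The crock's centre is 85 mm behind the front's outer face; while the drawer is open it stands clear of the chest
- front_top (a point): middle of the top edge of the drawer front's outer face, 130 mm above the table; axes as crock_rim. The front is a pine board 180 mm wide, 126 mm high, 15 mm thick, facing the robot; a round wooden pull 28 mm across stands 22 mm out of it, its centre 78 mm below this point
- chest: low pine chest with one drawer, 230 mm deep, 180 mm wide, 138 mm high, fixed. Origin: centre of its underside; its x points away from the drawer's side. The front's outer face is 115 mm from the origin when home. The ceiling is 126 mm above the table: the lidded crock passes with 10 mm to spare
- drawer (a joint): how far the drawer is open, m: 0 fully home, 0.17 its stop; it slides toward the robot as it opens. It runs stiffly (about 1 N); a sprung roller catch resists with 2 to 4 N in the last 18 mm and draws the drawer home over the last 6 mm
- lid_small: second turned wooden lid of the same shape but smaller: disc 62 mm across; it does not fit the crock in the drawer. Origin: centre of its underside
- small_crock: small open grey stoneware pot, 64 mm across the mouth, 55 mm high, standing on the table. Origin: centre of its underside
- jam_jar: closed jam jar, 62 mm across, 78 mm high, brass cap. Origin: centre of its underside
- mug: white mug, 80 mm across, 85 mm high, handle on its own +y side. Origin: centre of its underside
- spoon: steel spoon with a plain handle, 170 mm long, lying on the table along its own x. Origin: under its middle
- salt: steel salt shaker, 38 mm across, 34 mm high, standing on the middle of the chest's top. Origin: centre of its underside
Not all that is in view belongs to the job. What is shaped like the lid but red or yellow is not meant.

How it is judged:
On the way:
1. the lid sits level in the crock's mouth and is let go, the drawer still open (horizontal distance between lid and crock_rim below 0.007 m and z of lid in the frame of crock_rim below -0.004 m and angle between lid's own z axis and vertical below 0.05 rad and value of joint drawer above 0.06 m and contact force between the fingers and lid below 0.1 N and linear speed of lid below 0.03 m/s), for 0.2 s.
At the end, for the whole second after the job is handed in: The drawer is home (open less than 3 mm), and the fitting lid still sits in the crock's mouth: centred within 7 mm, its underside at least 4 mm below the rim, tilted less than 0.05 rad, at rest (horizontal distance between lid and crock_rim below 0.007 m and z of lid in the frame of crock_rim below -0.004 m and angle between lid's own z axis and vertical below 0.05 rad and value of joint drawer below 0.003 m and linear speed of lid below 0.02 m/s); the robot touches nothing.
It fails at once if the drawer is slammed: closing faster than 0.4 m/s (velocity of joint drawer below -0.4 m/s).
It fails at once if the lid is dropped: falling or thrown at over 0.5 m/s with no finger on it (linear speed of lid above 0.5 m/s and contact force between the fingers and lid below 0.01 N).
It fails at once if another thing on the table or chest is moved by more than 30 mm or tipped over (distance of any of lid_small, small_crock, jam_jar, mug, spoon, salt from where it was at the start of the episode above 0.03 m or angle between any of lid_small, small_crock, jam_jar, mug, salt's own z axis and vertical above 0.6 rad).
It also fails if it takes over 64 s, if anything falls off the work surface, if the arm or the gripper's body presses on something with over 40 N, if the wrist force passes 120 N, or if a joint passes its speed limit or range.

## Working session

There is one attempt and no reset: what is moved stays moved. The work goes in short steps, Python scripts to look and compute and a tool call to move; the robot and the scene stay as the last step left them, time stands still between calls to the robot, and variables do not carry over. Pictures are saved under pics/ and viewed, at most 10 in all, crops included, and the job is handed in when it is done.

Besides the shell and the picture viewer there is one more tool, called after ">>>" in YAML: its name, and indented under it one key for each argument. send_rows: Moves the arm, as the interface text tells. Its arguments: {"type":"object","properties":{"targets":{"type":"array","items":{"type":"array","items":{"type":"number"}}},"grip_force":{"type":"number"}},"required":["targets"]}

```bash
mkdir -p pics
cat > h.py <<'E'
import numpy as np, cv2
from cell import observe, read_camera, calibration
def cloud(name, pose=None):
    s=observe(); img,d=read_camera(name); c=calibration(name)
    K=np.array(c["intrinsics"],float); k1=c["k1"]
    v,u=np.mgrid[0:d.shape[0],0:d.shape[1]].astype(float)
    x=(u-K[0,2])/K[0,0]; y=(v-K[1,2])/K[1,1]
    X,Y=x.copy(),y.copy()
    for _ in range(8):
        f=1+k1*(X*X+Y*Y); X,Y=x/f,y/f
    P=np.stack([X*d,-Y*d,-d,np.ones_like(d)],-1)
    if "world_to_cam" in c: T=np.linalg.inv(np.array(c["world_to_cam"]))
    else:
        from scipy.spatial.transform import Rotation as R
        W=np.eye(4); W[:3,3]=s["tool_pos"]; W[:3,:3]=R.from_euler("xyz",s["tool_rot"]).as_matrix()
        T=W@np.array(c["hand_eye"])
    W=(P@T.T)[...,:3]; W[d<=0]=np.nan
    return img,d,W
def save(n,img): cv2.imwrite(f"pics/{n}.png",img[...,::-1])
E
python3 - <<'E'
from h import *
print(observe())
for n in("top","scene"):
    i,d,W=cloud(n); save(n,i); np.save(n+".npy",W)
E
```

```text
{'time': 0.0, 'qpos': array([ 1.02199909e+00,  3.42746663e-01,  1.52499860e+00, -1.65152357e-05,
        1.27538028e+00, -1.45989110e-01]), 'qvel': array([-0.001055  ,  0.00067237, -0.00078301,  0.00045216, -0.0003482 ,
       -0.00129523]), 'joint_efforts': array([-4.29802794e-04, -4.31228828e+01, -2.44219851e+01,  7.17144390e-02,
        5.59333863e-02, -1.47729434e-04]), 'tool_pos': array([0.20554658, 0.48260617, 0.192439  ]), 'tool_rot': array([-3.14007377e+00, -2.07367048e-04,  2.73878919e+00]), 'contact_force': array([0.76937389, 0.24521537, 0.20674145]), 'torque': array([-0.03324405, -0.05238524,  0.02574732]), 'grip_force': 0.0, 'opening': 0.09193869911208126}
```

View pics/top.png

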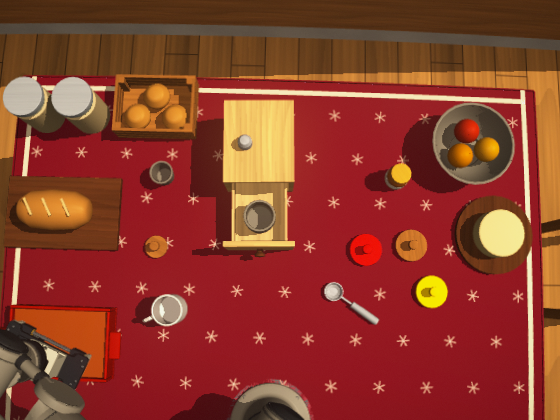

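View pics/scene.png

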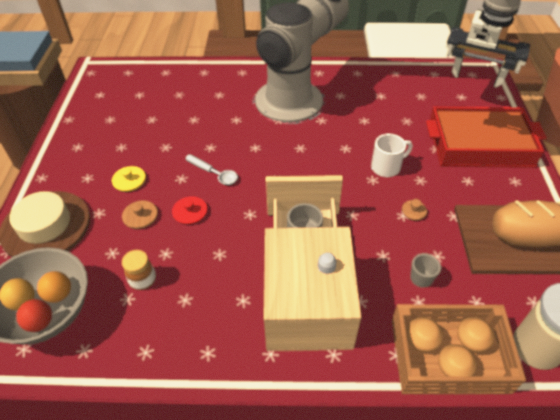

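The top view shows the fitting lid (brown) at about (411,245), with the red decoy at (366,250) and the yellow one at (432,292). The small lid is at (156,246), the crock at (259,215), the drawer front along row 244, and the chest spans (223-294, 100-182). The scene view agrees with this.

```bash
cat > m.py <<'E'
from h import *
from scipy.optimize import least_squares
def circ(p):
    f=lambda q:np.hypot(p[:,0]-q[0],p[:,1]-q[1])-q[2]
    c=np.median(p[:,:2],0); r=least_squares(f,[*c,.04],loss="soft_l1",f_scale=.001).x
    return r.round(4)
E
python3 - <<'E'
from m import *
W=np.load("top.npy"); img=cv2.imread("pics/top.png")
def sub(u0,u1,v0,v1,z0,z1):
    p=W[v0:v1,u0:u1].reshape(-1,3); return p[(p[:,2]>z0)&(p[:,2]<z1)]
def box(n,p): print(n,len(p),p.min(0).round(4),p.max(0).round(4),p.mean(0).round(4), cv2.minAreaRect((p[:,:2]*1000).astype(np.float32)))
p=sub(390,432,225,266,.008,.022); box("lid disc",p)
p=sub(390,432,225,266,.030,.06); box("lid knob",p)
box("red",sub(345,388,230,270,.008,.06)); box("small",sub(140,172,232,262,.008,.06)); box("yellow",sub(412,452,272,310,.008,.06))
p=sub(238,282,196,235,.074,.092); box("rim",p); print(circ(p))
p=sub(215,302,232,255,.12,.14); box("front",p)
p=sub(215,302,92,190,.13,.145); box("chest",p)
box("spoon",sub(320,382,278,326,.004,.06)); box("jar",sub(380,415,160,192,.02,.2))
E
```

```text
lid disc 711 [ 0.439  -0.4244  0.008 ] [ 0.5411 -0.3301  0.0218] [ 0.4874 -0.3737  0.0144] ((494.2996826171875, -377.037109375), (92.80323028564453, 100.09603881835938), 81.285888671875)
lid knob 78 [ 0.4747 -0.3858  0.0309] [ 0.4992 -0.362   0.0477] [ 0.4873 -0.3738  0.0393] ((486.9992370605469, -373.7745666503906), (24.684358596801758, 23.331127166748047), 5.001251220703125)
red 763 [ 0.4295 -0.2901  0.008 ] [ 0.517  -0.1964  0.0492] [ 0.4723 -0.2484  0.017 ] ((473.5054016113281, -243.82177734375), (88.2749252319336, 92.48442077636719), 1.5529026985168457)
small 378 [0.436  0.2921 0.0081] [0.5044 0.3595 0.0474] [0.4651 0.321  0.0185] ((469.8833923339844, 324.0716552734375), (64.61724853515625, 68.26023864746094), 84.18782806396484)
yellow 760 [ 0.3196 -0.4766  0.008 ] [ 0.4138 -0.3822  0.0471] [ 0.362  -0.4302  0.0167] ((367.35101318359375, -429.6255187988281), (95.58285522460938, 92.10533905029297), 1.6242138147354126)
rim 227 [ 0.5077 -0.0007  0.0741] [0.5897 0.0808 0.0905] [0.5497 0.0401 0.0817] ((548.8450317382812, 39.89500427246094), (82.00170135498047, 81.01731872558594), 2.0397846698760986)
[0.5487 0.0406 0.0387]
front 429 [ 0.4624 -0.0505  0.122 ] [0.4799 0.1276 0.1376] [0.4712 0.0385 0.1301] ((471.193359375, 38.618019104003906), (13.521038055419922, 177.9866943359375), 1.472151517868042)
chest 5500 [ 0.6246 -0.0464  0.1302] [0.8425 0.1391 0.145 ] [0.7315 0.0458 0.1386] ((733.481689453125, 46.99811935424805), (214.69113159179688, 180.858154296875), 1.876302719116211)
spoon 711 [ 0.2653 -0.295   0.004 ] [ 0.3947 -0.1278  0.026 ] [ 0.3289 -0.2079  0.0107] ((330.3741455078125, -211.62545776367188), (126.89251708984375, 166.6732635498047), 1.1772104501724243)
jar 509 [ 0.6426 -0.3586  0.0204] [ 0.7018 -0.2999  0.0864] [ 0.6692 -0.3266  0.0671] ((672.1886596679688, -329.26068115234375), (59.213748931884766, 58.62629699707031), 0.5366240739822388)
```

>>> send_rows:
  targets:
    - [0.6, 0.03, -0.035, 0.015, 0.08]
    - [0.6, 0.03, -0.035, 0.015, 0.08]
    - [0.6, 0.03, -0.035, 0.015, 0.08]
    - [0.6, 0.03, -0.035, 0.015, 0.08]
    - [0.6, 0.03, -0.035, 0, 0.08]

```text
time: 0.6
tool_pos: [0.3574, 0.307, 0.2549]
tool_rot: [3.14, 0.003, -3.141]
contact_force: [1.2, 0.1, 0.1]
opening: 0.0573
grip_force: 0.0
```

>>> send_rows:
  targets:
    - [0.6, 0.03, -0.04, 0, 0.03]
    - [0.6, 0.03, -0.04, 0, 0]
    - [0.6, 0.02, -0.045, 0, 0]
    - [0.6, 0.02, -0.045, 0, 0]
    - [0.6, 0, -0.045, 0, 0]

```text
time: 1.1
tool_pos: [0.4572, 0.0907, 0.2525]
tool_rot: [-3.141, -0.0, -3.115]
contact_force: [0.9, -0.2, -0.5]
opening: 0.0554
grip_force: 0.0
```

>>> send_rows:
  targets:
    - [0.6, 0, -0.048, 0, 0]
    - [0.6, 0, -0.048, 0, 0]
    - [0.6, 0, -0.048, 0, 0]
    - [0.6, 0, -0.048, 0, 0]
    - [0.6, 0, -0.048, 0, 0]

```text
time: 1.6
tool_pos: [0.4552, -0.1488, 0.253]
tool_rot: [3.141, -0.0, -3.114]
contact_force: [0.5, -0.1, 0.3]
opening: 0.0551
grip_force: 0.0
```

>>> send_rows:
  targets:
    - [0.6, 0.006, -0.045, 0, 0]
    - [0.6, 0.006, -0.045, 0, 0]
    - [0.6, 0.006, -0.045, 0, 0]
    - [0.6, 0.006, -0.045, 0, 0]
    - [0.6, 0.006, -0.045, 0, 0]

```text
time: 2.1
tool_pos: [0.4856, -0.3737, 0.2527]
tool_rot: [3.141, -0.0, -3.115]
contact_force: [0.9, -0.3, -1.0]
opening: 0.0552
grip_force: 0.0
```

>>> send_rows:
  targets:
    - [0.6, 0, 0, -0.04, 0]
    - [0.6, 0, 0, -0.04, 0]
    - [0.6, 0, 0, 0, 0]
    - [0.6, 0, 0, 0, 0]

```text
time: 2.5
tool_pos: [0.4857, -0.3718, 0.1734]
tool_rot: [3.141, -0.001, -3.114]
contact_force: [-0.5, -0.8, 0.5]
opening: 0.0548
grip_force: 0.0
```

Run:
```python
from m import *
s=observe(); print(s["tool_pos"],s["tool_rot"])
i,d,W=cloud("wrist"); save("w1",i); np.save("w1.npy",W)
for n,a,b in(("disc",.010,.018),("knob",.034,.046)):
    p=W.reshape(-1,3); p=p[(p[:,2]>a)&(p[:,2]<b)&(np.hypot(p[:,0]-.487,p[:,1]+.374)<.06)]
    print(n,len(p),p.min(0),p.max(0),p.mean(0),cv2.minEnclosingCircle((p[:,:2]*1000).astype(np.float32)))
```

```text
[ 0.48574568 -0.37184339  0.17339189] [ 3.14059370e+00 -8.52937481e-04 -3.11425228e+00]
disc 3383 [ 0.44314384 -0.41756325  0.01019993] [ 0.52913305 -0.33029027  0.01644884] [ 0.48402942 -0.3737395   0.01386116] ((485.7112121582031, -373.7479553222656), 43.86212158203125)
knob 382 [ 0.47283542 -0.38558712  0.03461703] [ 0.49785854 -0.36121947  0.04212737] [ 0.4847637  -0.37361486  0.03951116] ((485.5008544921875, -373.455078125), 12.903639793395996)
```

View pics/w1.png

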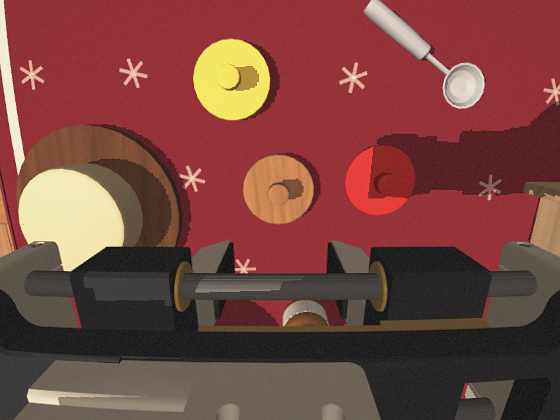

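The wrist view shows the brown lid at (278,188), 88 mm across and 14 mm to the top of the disc, which are the right sizes. The lid's centre is at (0.4855, -0.3737), and the cake and red lid are clear of the fingers. I'll descend to the knob.

>>> send_rows:
  targets:
    - [0.6, 0, -0.002, -0.045, 0]
    - [0.6, 0, 0, -0.045, 0]
    - [0.6, 0, 0, -0.035, 0]
    - [0.6, 0, 0, -0.02, 0]
    - [0.6, 0, 0, -0.009, 0]

```text
time: 3.05
tool_pos: [0.4864, -0.3742, 0.0195]
tool_rot: [-3.141, 0.001, -3.114]
contact_force: [0.3, 0.5, -0.4]
opening: 0.0554
grip_force: 0.0
```

>>> send_rows:
  targets:
    - [0.6, 0, 0, 0, 0]
    - [0.2, 0, 0, 0, 0]
    - [0.1, 0, 0, 0, 0]
    - [0.1, 0, 0, 0, 0]
    - [0.1, 0, 0, 0, 0]
  grip_force: 12

```text
time: 3.55
tool_pos: [0.4861, -0.3743, 0.02]
tool_rot: [-3.141, 0.001, -3.114]
contact_force: [0.0, 0.3, -0.4]
opening: 0.0276
grip_force: 0.0
```

>>> send_rows:
  targets:
    - [0.1, 0, 0, 0.01, 0]
    - [0.1, 0, 0, 0.02, 0]
    - [0.1, 0, 0, 0.04, 0]
    - [0.1, 0, 0, 0.045, 0]
    - [0.1, 0, 0, 0.045, 0]

```text
time: 4.05
tool_pos: [0.4855, -0.3738, 0.1816]
tool_rot: [3.142, 0.0, -3.114]
contact_force: [0.7, -1.1, -0.2]
opening: 0.0092
grip_force: 0.0
```

The fingers hadn't finished closing when I lifted, so the lid was missed. I'll check where it is.

```bash
cat > lid.py <<'E'
from m import *
s=observe(); print(s["time"],s["tool_pos"],s["tool_rot"])
i,d,W=cloud("wrist"); save("w2",i)
for n,a,b in(("disc",.010,.018),("knob",.034,.046)):
    p=W.reshape(-1,3); p=p[(p[:,2]>a)&(p[:,2]<b)&(np.hypot(p[:,0]-.487,p[:,1]+.374)<.06)]
    print(n,len(p),p.mean(0),cv2.minEnclosingCircle((p[:,:2]*1000).astype(np.float32)))
E
python3 lid.py
```

```text
4.05 [ 0.48553434 -0.37375234  0.18157528] [ 3.14156396e+00  1.32240209e-04 -3.11443605e+00]
disc 3240 [ 0.4840981  -0.3737301   0.01390725] ((485.6549377441406, -373.6291809082031), 43.656463623046875)
knob 362 [ 0.48471703 -0.373675    0.03948686] ((485.54296875, -373.72198486328125), 13.015054702758789)
```

>>> send_rows:
  targets:
    - [0.6, 0, 0, 0, 0]
    - [0.6, 0, 0, 0, 0]
    - [0.6, 0, 0, 0, 0]
    - [0.6, 0, 0, 0, 0]
    - [0.6, 0, 0, 0, 0]

```text
time: 4.6
tool_pos: [0.4855, -0.3737, 0.1781]
tool_rot: [3.14, -0.001, -3.114]
contact_force: [-0.1, -0.5, 0.4]
opening: 0.0444
grip_force: 0.0
```

The lid hasn't moved and is still upright. I'll go down again and wait for the grip force before lifting.

>>> send_rows:
  targets:
    - [0.6, 0, 0, -0.045, 0]
    - [0.6, 0, 0, -0.045, 0]
    - [0.6, 0, 0, -0.04, 0]
    - [0.6, 0, 0, -0.02, 0]
    - [0.6, 0, 0, -0.01, 0]

```text
time: 5.1
tool_pos: [0.4845, -0.3728, 0.0162]
tool_rot: [3.138, -0.003, -3.114]
contact_force: [-0.2, -0.1, 0.2]
opening: 0.055
grip_force: 0.0
```

>>> send_rows:
  targets:
    - [0.2, 0, 0, 0, 0]
    - [0.1, 0, 0, 0, 0]
    - [0.1, 0, 0, 0, 0]
    - [0.1, 0, 0, 0, 0]
    - [0.1, 0, 0, 0, 0]
  grip_force: 12

```text
time: 5.6
tool_pos: [0.4862, -0.3743, 0.0201]
tool_rot: [-3.14, 0.001, -3.114]
contact_force: [-0.7, 0.4, 0.1]
opening: 0.0194
grip_force: 0.0
```

>>> send_rows:
  targets:
    - [0.1, 0, 0, 0, 0]
    - [0.1, 0, 0, 0, 0]
    - [0.1, 0, 0, 0, 0]
    - [0.1, 0, 0, 0, 0]

```text
time: 6.0
tool_pos: [0.4858, -0.374, 0.0191]
tool_rot: [3.141, 0.0, -3.114]
contact_force: [-0.1, -0.2, 0.3]
opening: 0.0088
grip_force: 0.0
```

Run:
```python
from m import *
from cell import tcp_to_grasp
print(tcp_to_grasp, observe()["opening"],observe()["grip_force"])
i,d,W=cloud("wrist"); j,_,V=cloud("scene"); k,_,_=cloud("top")
c=lambda a,r,f:cv2.resize(a[r[0]:r[1],r[2]:r[3]],None,fx=f,fy=f)
a=cv2.resize(i,(400,300)); b=cv2.resize(j[120:270,60:260],(400,300)); t=cv2.resize(k[180:330,340:540],(400,300))
save("c1",np.vstack([np.hstack([a,b]),np.hstack([t,t*0])]))
```

```text
0.0188 0.008820929689973856 0.0
```

View pics/c1.png

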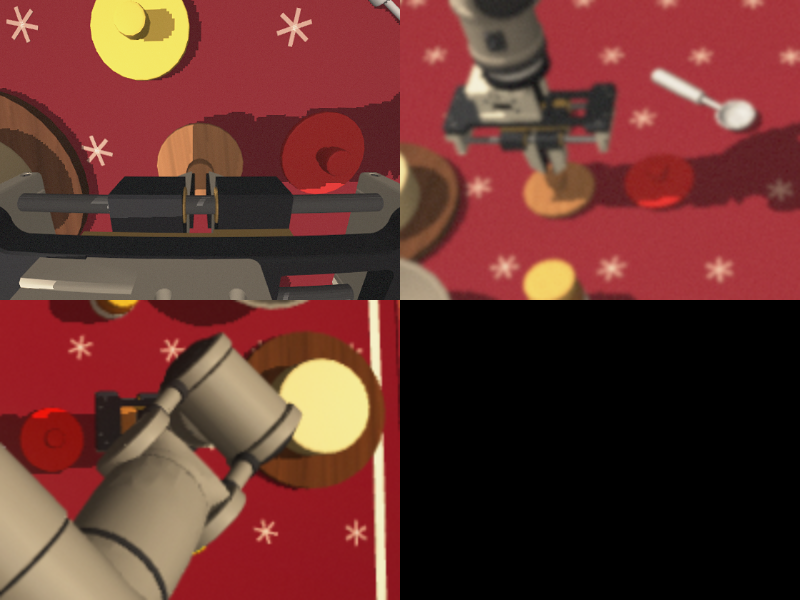

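The wrist view shows the fingers shut at about (200,190), with the knob just beyond them toward the robot at about (200,165). They seem to have closed beside the knob on the +x side. I'll compare fingertips and knob in the same depth clouds.

Run:
```python
from m import *
s=observe();print(s["tool_pos"])
for n in("wrist","scene"):
    i,d,W=cloud(n); p=W.reshape(-1,3); near=(np.hypot(p[:,0]-.487,p[:,1]+.374)<.06)
    for a,b in((.010,.018),(.018,.026),(.026,.034),(.034,.042),(.042,.05),(.05,.06),(.06,.07)):
        q=p[near&(p[:,2]>a)&(p[:,2]<b)]
        if len(q): print(n,a,len(q),"x",np.percentile(q[:,0],[2,50,98]).round(4),"y",np.percentile(q[:,1],[2,50,98]).round(4))
```

```text
[ 0.48579883 -0.37398324  0.01910754]
wrist 0.01 6765 x [0.4445 0.4698 0.5103] y [-0.4139 -0.3742 -0.334 ]
wrist 0.026 118 x [0.4728 0.4742 0.4826] y [-0.3856 -0.3738 -0.3619]
wrist 0.034 817 x [0.4734 0.4808 0.4966] y [-0.3841 -0.3737 -0.3639]
wrist 0.05 129 x [0.4751 0.476  0.4776] y [-0.3875 -0.3689 -0.3599]
wrist 0.06 277 x [0.475  0.4761 0.4867] y [-0.3895 -0.378  -0.358 ]
scene 0.01 560 x [0.4484 0.4948 0.5267] y [-0.4139 -0.3677 -0.3354]
scene 0.018 9 x [0.4724 0.4934 0.5013] y [-0.406  -0.3695 -0.3505]
scene 0.026 25 x [0.4833 0.4961 0.4999] y [-0.3843 -0.371  -0.3616]
scene 0.034 54 x [0.4764 0.491  0.5   ] y [-0.3825 -0.3723 -0.3609]
scene 0.042 3 x [0.4903 0.4927 0.4929] y [-0.3814 -0.3673 -0.3645]
scene 0.05 25 x [0.4786 0.4951 0.4985] y [-0.3857 -0.3789 -0.3613]
scene 0.06 45 x [0.4803 0.496  0.4995] y [-0.3944 -0.3787 -0.3526]
```

>>> send_rows:
  targets:
    - [0.3, 0, 0, 0.02, 0]
    - [0.3, 0, 0, 0.04, 0]
    - [0.3, 0, 0, 0.04, 0]
    - [0.3, 0, 0, 0, 0]
    - [0.3, 0, 0, 0, 0]

```text
time: 6.75
tool_pos: [0.4861, -0.3743, 0.1201]
tool_rot: [-3.14, 0.002, -3.114]
contact_force: [0.3, -0.1, -0.0]
opening: 0.0276
grip_force: 0.0
```

Run:
```python
from m import *
s=observe();t=s["tool_pos"];print(t,s["opening"])
for n in("wrist","scene"):
    i,d,W=cloud(n); p=W.reshape(-1,3)-t; near=(abs(p[:,0])<.03)&(abs(p[:,1])<.06)&(p[:,2]>-.06)&(p[:,2]<.08); p=p[near]
    for a in np.arange(-.06,.08,.01):
        q=p[(p[:,2]>a)&(p[:,2]<a+.01)]
        if len(q): print(n,a.round(3),len(q),"x",np.percentile(q[:,0],[2,50,98]).round(4),"y",np.percentile(q[:,1],[2,50,98]).round(4))
    save("f_"+n,i)
```

```text
[ 0.48612759 -0.37428457  0.12011074] 0.02764951536996097
wrist 0.03 171 x [-0.0109 -0.009   0.0077] y [-0.021   0.0141  0.0216]
wrist 0.04 424 x [-0.0111 -0.0096  0.0033] y [-0.0254  0.0141  0.0259]
wrist 0.05 420 x [-0.0112 -0.0097 -0.0017] y [-0.0239  0.0005  0.0247]
wrist 0.06 406 x [-0.0112 -0.0096  0.0083] y [-0.0221  0.0141  0.0228]
wrist 0.07 325 x [-0.011   0.003   0.0105] y [-0.0205 -0.0129  0.0209]
scene 0.03 29 x [-0.0092  0.0081  0.0111] y [-0.0222 -0.0144  0.0221]
scene 0.04 61 x [-0.0081  0.0087  0.0135] y [-0.0296 -0.0139  0.0313]
scene 0.05 69 x [-0.0097  0.0096  0.0128] y [-0.0303 -0.0132  0.0321]
scene 0.06 75 x [-0.0087  0.0093  0.0129] y [-0.0309 -0.0131  0.0327]
scene 0.07 67 x [-0.0072  0.0092  0.0126] y [-0.0322 -0.0146  0.0333]
```

Run:
```python
from m import *
s=observe();t=s["tool_pos"];print(t,s["opening"])
for n in("wrist","scene"):
    i,d,W=cloud(n); p=W.reshape(-1,3)-t; p=p[(abs(p[:,0])<.03)&(abs(p[:,1])<.06)&(p[:,2]>-.06)&(p[:,2]<.08)]
    print(n,np.sort(p[:,2])[[0,2,5,10,20,40]].round(4))
    if n=="wrist": a=cv2.resize(i[150:400,130:430],(400,333))
    else: b=cv2.resize(i[110:235,70:220],(400,333))
save("c2",np.hstack([a,b]))
```

```text
[ 0.48514265 -0.37338651  0.1179085 ] 0.027413108685142056
wrist [0.0329 0.0333 0.0335 0.0338 0.0344 0.0353]
scene [0.0321 0.0331 0.0341 0.0363 0.0388 0.0434]
```

View pics/c2.png

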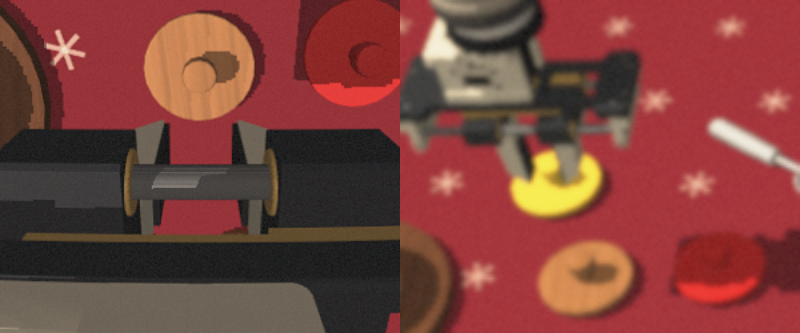

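The wrist crop shows the fingertips ending well above the lid. Both cameras put the real tips 33 mm behind the reported TCP, so earlier they closed above the knob. I'll allow for this with a TCP z of about -0.010 for the grasp, after checking clearance for the gripper body.

Run:
```python
from m import *
W=np.load("top.npy").reshape(-1,3)
m=(abs(W[:,0]-.486)<.05)&(abs(W[:,1]+.374)<.12)&(W[:,2]>.042); print(m.sum(), W[m][:5])
# drawer sides / things near crock
q=W[(abs(W[:,0]-.549)<.06)&(abs(W[:,1]-.04)<.11)&(W[:,2]>.095)]; print(len(q), q[:5])
i,d,V=cloud("wrist"); t=observe()["tool_pos"]; p=V.reshape(-1,3)-t
for y in (.05,.07,.09): 
    q=p[(abs(abs(p[:,1])-y)<.01)&(abs(p[:,0])<.08)&(p[:,2]>.0)]; print(y,np.sort(q[:,2])[[0,20,100]] if len(q)>100 else len(q))
```

```text
31 [[ 0.49840139 -0.37311092  0.04421827]
 [ 0.49582989 -0.38107336  0.04503436]
 [ 0.49303154 -0.36809724  0.04242269]
 [ 0.49338392 -0.38178882  0.04230013]
 [ 0.49026124 -0.36535479  0.04244453]]
0 []
0.05 [0.10379206 0.10498266 0.10784839]
0.07 [0.09891887 0.09939968 0.1000259 ]
0.09 [0.09806006 0.09986765 0.10160531]
```

>>> send_rows:
  targets:
    - [0.6, 0, 0, -0.02, 0]
    - [0.6, 0, 0, -0.02, 0]
    - [0.6, 0, 0, 0, 0]
    - [0.6, 0, 0, 0, 0]
    - [0.6, 0, 0, 0, 0]

```text
time: 7.5
tool_pos: [0.4862, -0.3744, 0.08]
tool_rot: [-3.141, 0.001, -3.114]
contact_force: [0.2, -0.1, -0.1]
opening: 0.0551
grip_force: 0.0
```

The whole gripper is offset by 33 mm (body at +0.098), so the clearances hold. Descending.

>>> send_rows:
  targets:
    - [0.6, 0, 0, -0.04, 0]
    - [0.6, 0, 0, -0.03, 0]
    - [0.6, 0, 0, -0.015, 0]
    - [0.6, 0, 0, -0.006, 0]
    - [0.6, 0, 0, 0, 0]

```text
time: 8.0
tool_pos: [0.486, -0.3742, -0.0117]
tool_rot: [3.142, 0.0, -3.114]
contact_force: [-0.8, 0.9, 1.2]
opening: 0.0551
grip_force: 0.0
```

>>> send_rows:
  targets:
    - [0.1, 0, 0, 0, 0]
    - [0.1, 0, 0, 0, 0]
    - [0.1, 0, 0, 0, 0]
    - [0.1, 0, 0, 0, 0]
    - [0.1, 0, 0, 0, 0]
  grip_force: 12

```text
time: 8.5
tool_pos: [0.486, -0.3742, -0.0113]
tool_rot: [-3.141, 0.001, -3.114]
contact_force: [0.4, 0.2, 3.2]
opening: 0.0251
grip_force: 12.0
```

>>> send_rows:
  targets:
    - [0.1, 0, 0, 0.01, 0]
    - [0.1, 0, 0, 0.02, 0]
    - [0.1, 0, 0, 0.03, 0]
    - [0.1, 0, 0, 0.04, 0]
    - [0.1, 0, 0, 0.04, 0]

```text
time: 9.0
tool_pos: [0.4853, -0.3736, 0.1296]
tool_rot: [3.141, -0.001, -3.114]
contact_force: [0.1, -0.7, -1.6]
opening: 0.0253
grip_force: 12.0
```

>>> send_rows:
  targets:
    - [0.1, 0, 0, 0.04, 0]
    - [0.1, 0, 0, 0.02, 0]
    - [0.1, 0, 0, 0, 0]

```text
time: 9.3
tool_pos: [0.487, -0.3751, 0.1923]
tool_rot: [-3.136, 0.005, -3.114]
contact_force: [0.7, -0.1, -1.1]
opening: 0.0255
grip_force: 12.0
```

Run:
```python
from m import *
s=observe();t=s["tool_pos"];print(t,s["opening"],s["grip_force"])
i,d,W=cloud("wrist"); p=W.reshape(-1,3)-t
q=p[(np.hypot(p[:,0],p[:,1])<.06)&(p[:,2]<.032)&(p[:,2]>-.0)]
print(len(q),np.percentile(q[:,2],[2,50,98])); print(circ(q),cv2.minEnclosingCircle((q[:,:2]*1000).astype(np.float32)))
A=np.c_[q[:,:2],np.ones(len(q))]; print(np.linalg.lstsq(A,q[:,2],rcond=None)[0])
```

```text
[ 0.48699954 -0.375134    0.19228142] 0.025515123300231368 11.999916136264801
7594 [0.02326044 0.02505616 0.02635619]
[0.0042 0.0007 0.0358] ((-0.07381219416856766, 0.5036778450012207), 44.426124572753906)
[ 0.01144662 -0.00408004  0.02521635]
```

The lid is held level and centred, with its origin at TCP + 0.011. Next I'll carry it over to the crock.

>>> send_rows:
  targets:
    - [0.1, 0.002, 0.02, 0, 0]
    - [0.1, 0.005, 0.035, 0, 0]
    - [0.1, 0.007, 0.042, 0, 0]
    - [0.1, 0.007, 0.042, 0, 0]
    - [0.1, 0.007, 0.042, 0, 0]

```text
time: 9.85
tool_pos: [0.5126, -0.1909, 0.1858]
tool_rot: [3.139, -0.004, -3.115]
contact_force: [0.7, -0.3, -2.1]
opening: 0.0255
grip_force: 12.0
```

>>> send_rows:
  targets:
    - [0.1, 0.007, 0.042, 0, 0]
    - [0.1, 0.007, 0.042, 0, 0]
    - [0.1, 0.007, 0.042, 0, 0]
    - [0.1, 0.006, 0.042, 0, 0]
    - [0.1, 0.004, 0.03, 0, 0]

```text
time: 10.35
tool_pos: [0.5435, 0.0078, 0.1859]
tool_rot: [3.14, -0.004, -3.113]
contact_force: [1.2, -0.1, -1.5]
opening: 0.0256
grip_force: 12.0
```

>>> send_rows:
  targets:
    - [0.1, 0.003, 0.025, 0, 0]
    - [0.1, 0.002, 0.01, 0, 0]
    - [0.1, 0, 0, 0, 0]
    - [0.1, 0, 0, 0, 0]

```text
time: 10.75
tool_pos: [0.5493, 0.0392, 0.1872]
tool_rot: [-3.141, -0.002, -3.115]
contact_force: [-0.5, 0.5, -1.1]
opening: 0.0257
grip_force: 12.0
```

Run:
```python
from m import *
s=observe();t=s["tool_pos"];print(s["time"],t,s["tool_rot"],s["opening"])
i,d,W=cloud("wrist"); p=W.reshape(-1,3)
q=p[(np.hypot(*(p-t)[:,:2].T)<.06)&((p-t)[:,2]<.032)&((p-t)[:,2]>.015)]-t
print("lid rel",cv2.minEnclosingCircle((q[:,:2]*1000).astype(np.float32)))
f=p[(abs(p[:,2]-.13)<.006)&(p[:,0]<.49)&(p[:,0]>.44)]; print("front wrist",len(f),cv2.minAreaRect((f[:,:2]*1000).astype(np.float32)) if len(f) else "")
j,d,V=cloud("scene"); p=V.reshape(-1,3)
f=p[(abs(p[:,2]-.13)<.006)&(p[:,0]<.49)&(p[:,0]>.44)&(abs(p[:,1]-.04)<.11)]; print("front scene",len(f),cv2.minAreaRect((f[:,:2]*1000).astype(np.float32)))
V=np.load("scene.npy");p=V.reshape(-1,3)
f=p[(abs(p[:,2]-.082)<.008)&(np.hypot(p[:,0]-.549,p[:,1]-.04)<.048)]; print("rim scene",len(f),f.min(0),f.max(0),circ(f))
a=cv2.resize(i,(400,300)); b=cv2.resize(j[120:270,220:420],(400,300)); save("c3",np.hstack([a,b]))
```

```text
10.75 [0.54929011 0.03917727 0.18719869] [-3.14128286e+00 -1.84379351e-03 -3.11460578e+00] 0.025738545888261695
lid rel ((0.11834768205881119, 0.4914444386959076), 44.3568115234375)
front wrist 3985 ((470.1350402832031, 40.483558654785156), (14.859542846679688, 179.48599243164062), 1.3811594247817993)
front scene 207 ((470.4842529296875, 39.735107421875), (19.501863479614258, 179.4029541015625), 1.5641536712646484)
rim scene 236 [5.05720924e-01 4.94727797e-04 7.40963909e-02] [0.58005305 0.08214723 0.08590672] [0.5488 0.0414 0.0386]
```

View pics/c3.png

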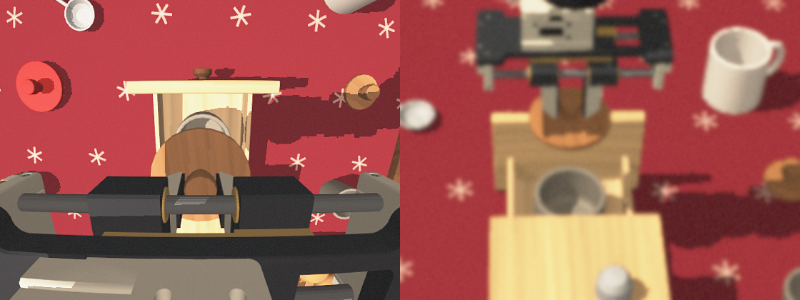

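The lid is over the crock with the front top edge visible in the wrist view. Combining the wrist, scene and top measurements puts the crock at (0.548, 0.0418). I'll shift and come down to just above the rim.

>>> send_rows:
  targets:
    - [0.1, -0.0015, 0.0015, -0.03, 0]
    - [0.1, 0, 0, -0.035, 0]
    - [0.1, 0, 0, -0.025, 0]
    - [0.1, 0, 0, -0.012, 0]
    - [0.1, 0, 0, 0, 0]

```text
time: 11.35
tool_pos: [0.5474, 0.0407, 0.0848]
tool_rot: [3.141, -0.003, -3.116]
contact_force: [0.2, -0.1, -0.9]
opening: 0.0258
grip_force: 12.0
```

Run:
```python
from m import *
for _ in range(3):
    s=observe();t=s["tool_pos"];print(t,s["contact_force"])
    i,d,W=cloud("wrist"); p=W.reshape(-1,3)
    q=p[(np.hypot(*(p-t)[:,:2].T)<.06)&((p-t)[:,2]<.032)&((p-t)[:,2]>.015)]
    f=p[(abs(p[:,2]-.13)<.006)&(p[:,0]<.49)&(p[:,0]>.44)]; r=cv2.minAreaRect((f[:,:2]*1000).astype(np.float32))
    print("lid",cv2.minEnclosingCircle((q[:,:2]*1000).astype(np.float32)),"front",r,np.array(r[0])+77.5*np.array([1,.0265]))
```

```text
[0.54735374 0.04071661 0.08480156] [ 0.24202349 -0.13288542 -0.89440112]
lid ((547.311279296875, 41.03841781616211), 44.2691764831543) front ((470.34576416015625, 40.5312385559082), (15.374866485595703, 179.95645141601562), 1.6637176275253296) [547.84576416  42.58498856]
[0.54843264 0.04083962 0.08626032] [ 0.50500583 -0.08858367 -0.26269757]
lid ((548.1566162109375, 41.4373779296875), 44.06876754760742) front ((470.3656311035156, 40.435630798339844), (15.35000991821289, 180.2909698486328), 1.668036937713623) [547.8656311  42.4893808]
[0.54910764 0.04097053 0.08714188] [ 0.36137751  1.20401559 -1.52058624]
lid ((548.83740234375, 41.574195861816406), 44.083106994628906) front ((470.2410888671875, 40.636104583740234), (15.24988079071045, 180.11622619628906), 1.7356479167938232) [547.74108887  42.68985458]
```

It's aligned within about 1 mm, so I'll lower it slowly.

>>> send_rows:
  targets:
    - [0.1, 0, 0.001, -0.006, 0]
    - [0.1, 0, 0, -0.005, 0]
    - [0.1, 0, 0, -0.004, 0]
    - [0.1, 0, 0, -0.003, 0]
    - [0.1, 0, 0, 0, 0]

```text
time: 12.0
tool_pos: [0.5479, 0.0425, 0.0676]
tool_rot: [3.141, -0.001, -3.114]
contact_force: [1.0, 0.3, -1.2]
opening: 0.0252
grip_force: 12.0
```

>>> send_rows:
  targets:
    - [0.1, 0, 0, -0.002, 0]
    - [0.1, 0, 0, 0, 0]
    - [0.1, 0, 0, -0.001, 0]
    - [0.1, 0, 0, 0, 0]

```text
time: 12.4
tool_pos: [0.5483, 0.0425, 0.0651]
tool_rot: [3.141, -0.0, -3.114]
contact_force: [0.3, 0.1, -0.7]
opening: 0.0258
grip_force: 12.0
```

>>> send_rows:
  targets:
    - [0.1, 0, 0, -0.001, 0]
    - [0.1, 0, 0, 0, 0]
    - [0.1, 0, 0, -0.001, 0]
    - [0.1, 0, 0, 0, 0]

```text
time: 12.8
tool_pos: [0.5497, 0.0425, 0.0646]
tool_rot: [-3.142, 0.004, -3.114]
contact_force: [-0.2, 0.9, 7.8]
opening: 0.0259
grip_force: 12.0
```

```bash
cat > seat.py <<'E'
from m import *
s=observe();t=s["tool_pos"];print(s["time"],t,s["contact_force"],s["opening"])
i,d,W=cloud("wrist"); p=W.reshape(-1,3)
q=p[(np.hypot(p[:,0]-.548,p[:,1]-.042)<.06)&(abs(p[:,2]-.090)<.012)]
q=q[abs(q[:,2]-np.median(q[:,2]))<.003]
print("lid",cv2.minEnclosingCircle((q[:,:2]*1000).astype(np.float32)),"top z",np.median(q[:,2]),np.linalg.lstsq(np.c_[q[:,:2],np.ones(len(q))],q[:,2],rcond=None)[0])
E
python3 seat.py
```

```text
12.8 [0.54970155 0.04253025 0.06461846] [-0.19630854  0.89208219  7.8179738 ] 0.025881446812954043
lid ((549.4157104492188, 42.887916564941406), 44.21836471557617) top z 0.08986436393117286 [ 0.00335026 -0.00010951  0.08807019]
```

There is contact (7.8 N), the disc top is at 0.090 as it should be when seated, and it's level. Releasing.

>>> send_rows:
  targets:
    - [0.1, 0, 0, 0.001, 0]
    - [0.35, 0, 0, 0, 0]
    - [0.5, 0, 0, 0, 0]
    - [0.5, 0, 0, 0, 0]
    - [0.5, 0, 0, 0, 0]

```text
time: 13.35
tool_pos: [0.5481, 0.0425, 0.0639]
tool_rot: [3.141, -0.0, -3.114]
contact_force: [1.5, -1.1, 0.6]
opening: 0.045
grip_force: 0.0
```

>>> send_rows:
  targets:
    - [0.5, 0, 0, 0, 0]
    - [0.5, 0, 0, 0.015, 0]
    - [0.5, 0, 0, 0.035, 0]
    - [0.5, 0, 0, 0.04, 0]
    - [0.5, 0, 0, 0, 0]

```text
time: 13.85
tool_pos: [0.5515, 0.0424, 0.1595]
tool_rot: [-3.141, 0.01, -3.114]
contact_force: [0.2, -0.5, 0.2]
opening: 0.0459
grip_force: 0.0
```

```bash
python3 seat.py
```

```text
13.85 [0.55147592 0.04235758 0.15951679] [ 0.2146598  -0.52487367  0.18467656] 0.04586462583739558
lid ((548.1239013671875, 43.19920349121094), 44.03150939941406) top z 0.08985642017283299 [-4.42096669e-05 -9.63361318e-04  8.99147192e-02]
```

The lid is seated level and released. Now I'll shut the fingers, go back in front of the drawer, and come down to push above the pull.

>>> send_rows:
  targets:
    - [0.1, -0.03, 0, 0.01, 0]
    - [0.1, -0.045, 0, 0, 0]
    - [0.1, -0.045, 0, 0, 0]
    - [0.1, -0.025, 0, 0, 0]
    - [0.1, 0, 0, 0, 0]

```text
time: 14.4
tool_pos: [0.3995, 0.0428, 0.1632]
tool_rot: [3.141, -0.004, -3.114]
contact_force: [1.3, -0.2, -0.1]
opening: 0.0114
grip_force: 0.0
```

>>> send_rows:
  targets:
    - [0.05, 0, 0, -0.035, 0]
    - [0.05, 0, 0, -0.04, 0]
    - [0.05, 0, 0, -0.025, 0]
    - [0.05, 0, 0, -0.005, 0]
    - [0.05, 0, 0, 0, 0]

```text
time: 14.9
tool_pos: [0.4032, 0.0425, 0.0585]
tool_rot: [3.141, -0.002, -3.114]
contact_force: [-0.2, 0.0, -0.2]
opening: 0.0048
grip_force: 0.0
```

>>> send_rows:
  targets:
    - [0.05, 0.015, 0, 0, 0]
    - [0.05, 0.012, 0, 0, 0]
    - [0.05, 0.008, 0, 0, 0]
    - [0.05, 0.006, 0, 0, 0]
    - [0.05, 0.006, 0, 0, 0]

```text
time: 15.4
tool_pos: [0.4508, 0.0425, 0.0596]
tool_rot: [3.142, 0.001, -3.114]
contact_force: [-0.0, 1.0, 0.7]
opening: 0.0046
grip_force: 0.0
```

>>> send_rows:
  targets:
    - [0.05, 0.006, 0, 0, 0]
    - [0.05, 0.006, 0, 0, 0]
    - [0.05, 0.008, 0, 0, 0]
    - [0.05, 0.008, 0, 0, 0]
    - [0.05, 0.008, 0, 0, 0]

```text
time: 15.9
tool_pos: [0.4869, 0.0426, 0.059]
tool_rot: [3.141, -0.0, -3.114]
contact_force: [-0.8, 0.7, -0.4]
opening: 0.0049
grip_force: 0.5
```

>>> send_rows:
  targets:
    - [0.05, 0.01, 0, 0, 0]
    - [0.05, 0.01, 0, 0, 0]
    - [0.05, 0.01, 0, 0, 0]
    - [0.05, 0.01, 0.001, 0, 0]
    - [0.05, 0.01, 0, 0, 0]

```text
time: 16.4
tool_pos: [0.5372, 0.0436, 0.0591]
tool_rot: [3.141, -0.0, -3.114]
contact_force: [-1.7, 1.5, 0.1]
opening: 0.0047
grip_force: 0.6
```

```bash
cat > st.py <<'E'
from m import *
s=observe();print(s["time"],s["tool_pos"],s["contact_force"])
i,d,V=cloud("scene"); p=V.reshape(-1,3)
f=p[(abs(p[:,2]-.13)<.004)&(p[:,0]<.64)&(p[:,0]>.44)&(abs(p[:,1]-.043)<.085)]
if len(f): print("front",len(f),cv2.minAreaRect((f[:,:2]*1000).astype(np.float32)))
save("s_"+str(round(s["time"],2)),cv2.resize(i[120:345,220:420],(533,600)))
i,d,W=cloud("wrist"); p=W.reshape(-1,3)
f=p[(abs(p[:,2]-.138)<.004)&(p[:,0]<.9)&(p[:,0]>.6)]; print("chest wrist",len(f), f.min(0) if len(f) else "")
E
python3 st.py
```

```text
16.4 [0.53716323 0.0435791  0.05908791] [-1.72070836  1.54780158  0.1325024 ]
front 455 ((592.0300903320312, 43.000492095947266), (94.18028259277344, 168.8644561767578), 0.8107244968414307)
chest wrist 0
```

>>> send_rows:
  targets:
    - [0.05, 0.01, 0, 0, 0]
    - [0.05, 0.01, 0, 0, 0]
    - [0.05, 0.008, 0.001, 0, 0]
    - [0.05, 0.006, 0, 0, 0]
    - [0.05, 0.005, 0, 0, 0]

```text
time: 17.0
tool_pos: [0.5759, 0.0446, 0.0591]
tool_rot: [3.141, 0.0, -3.114]
contact_force: [-0.2, 1.4, 1.3]
opening: 0.0042
grip_force: 0.4
```

>>> send_rows:
  targets:
    - [0.05, 0.004, 0, 0, 0]
    - [0.05, 0.004, 0, 0, 0]
    - [0.05, 0.004, 0, 0, 0]
    - [0.05, 0.004, 0, 0, 0]
    - [0.05, 0.003, 0, 0, 0]

```text
time: 17.5
tool_pos: [0.5937, 0.0449, 0.0591]
tool_rot: [3.141, -0.002, -3.114]
contact_force: [-3.7, 1.0, 0.9]
opening: 0.0046
grip_force: 1.7
```

```bash
python3 st.py; ls pics
```

```text
17.5 [0.59366185 0.04492593 0.05906846] [-3.70287047  0.95557832  0.90260071]
front 377 ((618.4552612304688, 42.81690979003906), (169.2888946533203, 34.67518997192383), 88.81002044677734)
chest wrist 1135 [0.60000616 0.04070158 0.13630277]
c1.png
c2.png
c3.png
f_scene.png
f_wrist.png
s_16.4.png
s_17.5.png
scene.png
top.png
w1.png
w2.png
```

Resistance is 3.7 N, so it's in the catch zone. I'll continue slowly.

>>> send_rows:
  targets:
    - [0.05, 0.003, 0, 0, 0]
    - [0.05, 0.003, 0, 0, 0]
    - [0.05, 0.002, 0, 0, 0]
    - [0.05, 0.002, 0, 0, 0]
    - [0.05, 0, 0, 0, 0]

```text
time: 18.1
tool_pos: [0.598, 0.0445, 0.0591]
tool_rot: [3.141, -0.014, -3.114]
contact_force: [-25.6, 0.5, 15.3]
opening: 0.0046
grip_force: 12.7
```

>>> send_rows:
  targets:
    - [0.05, 0.002, 0, 0, 0]
    - [0.05, 0.002, 0, 0, 0]
    - [0.05, 0.001, 0, 0, 0]
    - [0.05, 0, 0, 0, 0]

```text
time: 18.5
tool_pos: [0.5974, 0.0445, 0.0592]
tool_rot: [3.141, -0.025, -3.113]
contact_force: [-45.4, -1.3, 28.2]
opening: 0.0046
grip_force: 22.9
```

It's against a hard stop at about 0.598, so the drawer is home. Backing off.

>>> send_rows:
  targets:
    - [0.05, -0.01, 0, 0, 0]
    - [0.05, -0.02, 0, 0, 0]
    - [0.05, -0.04, 0, 0, 0]
    - [0.05, -0.045, 0, 0, 0]
    - [0.05, -0.045, 0, 0, 0]

```text
time: 19.0
tool_pos: [0.4488, 0.0442, 0.0593]
tool_rot: [-3.141, 0.002, -3.115]
contact_force: [0.4, -0.3, -0.3]
opening: 0.0047
grip_force: 0.0
```

>>> send_rows:
  targets:
    - [0.05, 0, 0, 0.04, 0]
    - [0.05, 0, -0.045, 0.02, 0]
    - [0.05, 0, -0.045, 0, 0]
    - [0.05, 0, -0.045, 0, 0]
    - [0.05, 0, -0.045, 0, 0]

```text
time: 19.5
tool_pos: [0.4501, -0.1379, 0.12]
tool_rot: [-3.14, 0.003, -3.114]
contact_force: [1.0, 0.3, 0.1]
opening: 0.0047
grip_force: 0.0
```

Run:
```python
from m import *
s=observe();print(s["time"],s["tool_pos"],s["contact_force"])
k,_,V=cloud("top"); j,_,S=cloud("scene")
for n,p in(("top",V),("scene",S)):
    p=p.reshape(-1,3); f=p[(abs(p[:,2]-.134)<.012)&(p[:,0]<.9)&(p[:,0]>.44)&(abs(p[:,1]-.043)<.11)]
    print(n,cv2.minAreaRect((f[:,:2]*1000).astype(np.float32)))
    g=f[(abs(f[:,1]-.043)<.02)&(f[:,2]<.134)];print(g[:,0].min(),np.percentile(g[:,0],[5,95]),g[:,0].max())
save("end",np.hstack([cv2.resize(k[80:280,130:450],(480,300)),cv2.resize(j[120:345,120:420],(320,300))]))
```

```text
19.5 [ 0.45010677 -0.13788618  0.11998669] [1.02015135 0.33236814 0.08942232]
top ((725.9060668945312, 46.739437103271484), (230.02365112304688, 180.86935424804688), 1.9059165716171265)
0.6111290214931842 [0.61252753 0.80159558] 0.8406478760484943
scene ((725.473388671875, 47.25830078125), (232.628173828125, 180.57957458496094), 1.7691329717636108)
0.6091575064225376 [0.61114221 0.84085812] 0.8422363763424858
```

View pics/end.png

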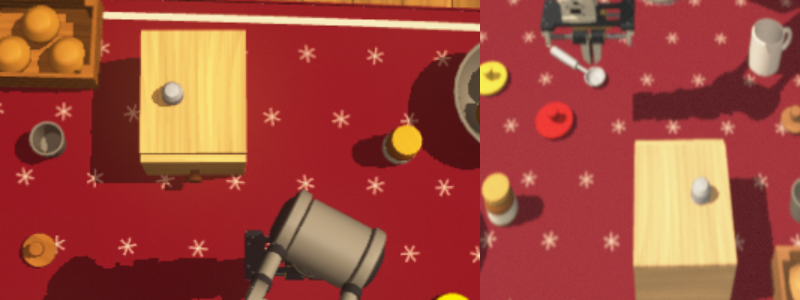

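The drawer front is flush with the chest: 230 mm overall, as specified for home. The salt and the other things in view stand where they were, and the arm touches nothing. Handing in.

```bash
python3 -c "
from cell import hand_in; print(hand_in())"
```

```text
the job is handed in; nothing more can be done
None
```

The fitting lid was seated level in the crock and released, and the drawer was pushed fully home; the job is handed in, but the hand-in returned no verdict and I couldn't see the lid once the drawer was shut.

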